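# Build the test-sieve stack on the shaker

### The job

Build the sieve stack on the shaker, ready for the sample to be poured in: take the low, fine-mesh sieve that is drying on edge in the wire rack and lay it flat on the bench, open side up; let go, take it again from straight above and nest it into the receiver pan between the shaker's two rods; then nest the tall, coarse-mesh sieve into the fine one. Both sieves must sit level and fully home, skirt inside the rim below, and the bottles, petri dish and tape on the bench must stay where they are.

Things in the scene. Friction and masses are not known exactly. Their poses are not given: they have to be found in the camera images.
- fine_sieve: Fine test sieve, plain steel, about 120 g: round open frame 66 mm outside, 30 mm tall, closed below by fine grey wire cloth; under it a narrower skirt 8 mm tall. Origin: centre of the skirt's underside; z axis out of the open top (frame from z 8 to 38 mm). Starts on edge in the rack, z axis along the rack's y and 15 degrees upward, centre (23 mm up its z axis) 62 mm above the bench.
- coarse_sieve: Coarse test sieve, same shape and diameter as the fine one but taller and with an open mesh of about 6 mm, about 160 g: frame 66 mm outside, 42 mm tall, over the same 8 mm skirt; 50 mm overall. Origin: centre of the skirt's underside, z axis out of the open top. Starts standing upright on the bench.
- drying_rack: Wire draining rack, fixed, 73 mm wide (x), 125 mm long (y). The fine sieve stands on edge on two rails sloping 15 degrees, upper end at +y, where its mouth faces; it can be taken there across its 66 mm diameter (along x), both sides being free. Behind it (-y) the stack's lid leans in the second bay; it is fixed and not needed. Origin: on the bench under the rack.
- shaker: Vibratory sieve shaker, fixed: white housing 150 x 160 x 42 mm, black front panel on its -x side, receiver pan locked on top, two upright 9 mm rods to 170 mm above the bench, 56 mm either side of the pan's axis along the shaker's y: a gripper from above must close along the shaker's x, and one tilted strongly meets the rods. Origin: on the bench under the pan's axis.
- pan_mouth (a point): Centre of the receiver pan's mouth, in the plane of its rim, 84 mm above the bench; axes as the shaker's. Round steel pan, 66 mm outside, bore 59.6 mm, 25 mm deep. A sieve's skirt goes in with 1.8 mm of play all round until the frame rests on the rim.
- fine_sieve_seat (a point): Centre of the fine sieve's shoulder (underside of its frame), 8 mm above its origin; meets pan_mouth when fully home. The skirt below it is 56 mm across, tapering to 52 mm at the foot.
- fine_sieve_mouth (a point): Centre of the fine sieve's open rim, 38 mm above its origin, bore 59.6 mm; the coarse sieve's skirt goes in here with the same play of 1.8 mm.
- coarse_sieve_seat (a point): Centre of the coarse sieve's shoulder, 8 mm above its origin; meets fine_sieve_mouth when fully home.
- sample_bottle_a: White plastic sample bottle with a screw cap, 54 mm diameter, 98 mm tall, standing between the shaker and the right side; a bystander. Origin: centre of its underside.
- sample_bottle_b: Small white sample bottle with a screw cap, 39 mm diameter, 75 mm tall, standing left of the shaker; a bystander. Origin: centre of its underside.
- petri_dish: Small covered petri dish lying flat, 57 mm diameter, 15 mm tall, left of the shaker; a bystander. Origin: centre of its underside.
- tape: Roll of tan tape lying flat, 100 mm diameter, 25 mm tall; a bystander. Origin: centre of its underside.

How it is judged (in metres and radians):
On the way:
1. the fine sieve lies flat on the bench, open side up, and has been let go (height (world z) of fine_sieve below 0.006 m and angle between fine_sieve's own z axis and vertical below 0.06 rad and contact force between the fingers and fine_sieve below 0.1 N and linear speed of fine_sieve below 0.02 m/s), for 0.2 s.
At the end, for the whole second after the job is handed in: The fine sieve is nested in the receiver pan on the shaker and the coarse sieve in the fine one: each shoulder centre within 4 mm of the centre of the rim below it, each sieve open side up and level within 0.04 rad, both released and at rest (distance between fine_sieve_seat and pan_mouth below 0.004 m and angle between each of fine_sieve, coarse_sieve's own z axis and vertical below 0.04 rad and distance between coarse_sieve_seat and fine_sieve_mouth below 0.004 m and linear speed of each of fine_sieve, coarse_sieve below 0.02 m/s); the robot touches nothing.
It fails at once if a bottle, the petri dish or the tape is moved more than 20 mm (distance of any of sample_bottle_a, sample_bottle_b, petri_dish, tape from where it was at the start of the episode above 0.02 m).
It also fails if it takes over 64 s, if anything falls off the work surface, if the arm or the gripper's body presses on something with over 40 N, if the wrist force passes 120 N, or if a joint passes its speed limit or range.

### The arm

A 6-joint arm with a two-finger parallel gripper is mounted at the origin on a cart in front of the work surface, level with it; the furniture and walls round the work are solid. World frame = base frame: x ahead of the robot, y to its left, z up, the work surface at z = 0. Lengths are in mm, angles in degrees, forces in N, time in s.
With the tool pointing down it reaches from about 350 to 925 mm from the base axis. Payload 6.4 kg.
Tool frame: the origin (TCP) lies midway between the tips of the shut fingers; the grasp point (between the pads) lies 19 mm behind it (hold_point_z is the distance from the TCP to the grasp point, in mm); z points along the fingers, y is the line along which they close (so a half turn about z gives the same grasp; the last joint's range is limited). The gripper opens to 85 mm and grips with 20 to 120 N. Pads are 22 mm wide; open, the fingers measure 114 mm over their backs; the gripper's body (76 mm by 85 mm) begins 54 mm behind the grasp point. The pads swing forward as they close: fully open they stand 13 mm farther back than shut.
Start: joints at [-82.168, 14.043, 89.255, -0, 76.702, -9.975], TCP at [198.788, -618.868, 231.29] pointing down, gripper open.
Joint ranges: [-179.41, 179.41], [-58.25, 129.5], [7.25, 145.43], [-54.29, 234.29], [11.92, 165.04], [-157.13, 157.13]. Speed limits (degrees/s): [147.25, 147.25, 180, 180, 180, 180].

### API

Orientations are given as [roll, pitch, yaw] about the fixed x, y, z axes, in that order (R = Rz(yaw) Ry(pitch) Rx(roll)).
In Python, from cell import move_to, move_straight, set_joints, grip, pause, inverse_kinematics, get_image, MotionError, job_done, look_for, cut_out, spot_point, read_time, read_q, read_joint_velocities, read_joint_torque, read_tool_pos, read_tool_rot, read_contact_force, read_torque, read_finger_gap, read_grip_force, hold_point_z gives the robot as it stands. Calls block until the motion is done:
- move_to(position, orientation): joint-space move of the TCP to a pose.
- move_straight(position, rotation=None, feed=150, force_limit=None): straight line of the TCP; rotation=None keeps the orientation; feed is the mean speed in mm/s. With force_limit (N) it stops when the force on the tool has changed by that much, and returns True; else False.
- set_joints(angles): joint-space move.
- grip(opening, effort=None): finger opening in mm; effort is the grip in N (None keeps the last); returns when the fingers have stopped.
- pause(seconds).
- inverse_kinematics(position, orientation): joint angles nearest the present ones, or None.
- get_image(name): name is "scene" or "top" or "wrist"; returns a dict with "img" (400x640x3 uint8, blue, green, red), "z_map" (400x640 float32, mm along the optical axis (not along the pixel's ray), 0 where there is no reading), "K" (3x3 intrinsics, pixels), "dist" ([k1, k2, p1, p2, k3] as OpenCV has them; the pictures are not rectified), "T" (4x4, takes a point from camera to world coordinates); the wrist camera has in their place "T_tool_cam" (4x4, takes a point from camera to tool coordinates, whose origin is the TCP and whose axes are the flange's). Camera axes: x right, y up, looking along -z (the intrinsics and any distortion apply to the point x, -y, -z); pixel columns grow to the right and rows downward; lengths in mm; the calibration is good to about 2 mm. A picture is of the moment at which its call begins: read the wrist's pose just before it.
A pose or a line that the arm cannot do raises MotionError and nothing moves.
- job_done(): hands the job in; it is judged then, once.
Trained networks look in a picture, given as the dict that the camera call returned (one of the last four; its "shot" number tells which), for a name from the list of things; names that differ only in an ending like _2 or _b are one class to them, and where a whole thing is asked for, a point or a joint stands for the part that bears it (a point fixed in the world has none). Each returns a list of dicts, best first, with "confidence" (0 to 1); they miss things now and then, are a little off and sometimes report something else, mostly with a low value. They report only what shows in the picture. A call takes as long as a camera call.
- look_for(picture, query): "bbox" ([left, top, width, height] as shares, 0 to 1, of the picture: columns of its width, rows of its height, round what is visible of it).
- cut_out(picture, query): "mask" (400x640 bool, what is visible of it) and "bbox" ([left, top, width, height] as shares, 0 to 1, of the picture: columns of its width, rows of its height, round what is visible of it).
- spot_point(picture, query): "point" ([row, column] as shares, 0 to 1, of the picture: columns of its width, rows of its height: a listed point, or the origin of a listed thing).
Readings, each from a call of its own:
- read_time(): time.
- read_q(): joint angles.
- read_joint_velocities(): joint speeds.
- read_joint_torque(): joint torques, N m.
- read_tool_pos(): TCP position.
- read_tool_rot(): TCP orientation.
- read_contact_force(): force on the tool from outside, world axes, zero at the start.
- read_torque(): the same for the moment, N m.
- read_finger_gap(): finger opening in mm.
- read_grip_force(): force on a finger pad.
Only numpy, scipy, OpenCV 4.12 (cv2) and the standard library are available. Lean on these libraries where they do the work, as an engineer would, in place of code of your own. Each camera call takes 0.05 s, during which the arm holds its last target. There are 200 camera calls.

## Working session

There is one attempt and no reset: what is moved stays moved. The work goes in short steps, each a Python script; the robot and the scene stay as the last script left them, time stands still between calls to the robot, and variables do not carry over. Pictures are saved under pics/ and viewed, at most 10 in all, crops included, and the job is handed in when it is done.

```bash
ls; mkdir -p pics; cat > h.py <<'E'
import numpy as np, cv2
from cell import *
def cloud(p, T=None, mask=None):
    """world points (N,3) and pixels for valid depth"""
    T = p["T"] if T is None else T
    z=p["z_map"]; m=z>0
    if mask is not None: m&=mask
    r,c=np.nonzero(m)
    u=cv2.undistortPoints(np.stack([c,r],1).astype(np.float64)[:,None],np.array(p["K"],float),np.array(p["dist"],float))[:,0]
    d=z[r,c]
    P=np.stack([u[:,0]*d,-u[:,1]*d,-d,np.ones_like(d)],1)
    return (P@np.array(T).T)[:,:3], np.stack([r,c],1)
E
python3 - <<'E'
from h import *
names=["fine_sieve","coarse_sieve","drying_rack","shaker","sample_bottle_a","petri_dish","tape"]
ims=[]
for cam in ["scene","top"]:
    p=get_image(cam); ims.append(p["img"])
    print(cam,np.round(p["T"],2).tolist())
    for n in names:
        for o in cut_out(p,n)[:2]:
            X,_=cloud(p,mask=o["mask"])
            if len(X): print(n,round(o["confidence"],2),np.round(o["bbox"],3),"med",np.median(X,0).round(),"lo",np.percentile(X,3,0).round(),"hi",np.percentile(X,97,0).round())
    for n in ["pan_mouth"]:
        print(n,[(o["confidence"],o["point"]) for o in spot_point(p,n)[:2]])
    cv2.imwrite(f"pics/{cam}0.png",p["img"]); np.savez(f"{cam}.npz",z=p["z_map"])
print(read_tool_rot(),read_time(),hold_point_z if not callable(hold_point_z) else hold_point_z())
E
```

```text
cell.py
pics
scene [[-0.82, 0.43, -0.39, 175.38], [-0.58, -0.63, 0.52, 468.73], [-0.02, 0.65, 0.76, 875.22], [0.0, 0.0, 0.0, 1.0]]
fine_sieve 0.7 [0.472 0.651 0.037 0.066] med [473.  94.  70.] lo [443.  74.  34.] hi [505. 116.  99.]
fine_sieve 0.23 [0.378 0.429 0.113 0.204] med [644.  19.  53.] lo [582. -73.  20.] hi [728.  83. 136.]
coarse_sieve 0.74 [0.606 0.418 0.034 0.056] med [ 459. -359.   34.] lo [ 426. -381.    9.] hi [ 487. -318.   52.]
drying_rack 0.62 [0.456 0.614 0.083 0.13 ] med [451.  40.  37.] lo [426.  21.   3.] hi [512. 136.  75.]
shaker 0.59 [0.379 0.442 0.107 0.187] med [645.  19.  56.] lo [583. -72.  26.] hi [726.  82. 125.]
sample_bottle_a 0.89 [0.344 0.602 0.025 0.064] med [682. 182.  51.] lo [674. 164.   8.] hi [703. 194.  79.]
sample_bottle_a 0.76 [0.511 0.374 0.024 0.086] med [ 628. -238.   66.] lo [ 612. -267.   10.] hi [ 656. -228.  102.]
petri_dish 0.8 [0.381 0.665 0.035 0.051] med [606. 167.  17.] lo [584. 141.   6.] hi [633. 191.  19.]
tape 0.96 [0.54  0.366 0.048 0.045] med [ 618. -382.   22.] lo [ 575. -431.    1.] hi [ 661. -337.   29.]
pan_mouth [(0.
[... 649 characters left out ...]
-395.   23.] lo [ 575. -437.   -1.] hi [ 668. -342.   28.]
shaker 0.91 [0.391 0.37  0.106 0.162] med [655.  -9.  53.] lo [587. -82.  33.] hi [736.  66.  85.]
sample_bottle_a 0.74 [0.576 0.437 0.035 0.067] med [ 631. -252.   95.] lo [ 612. -275.   17.] hi [ 657. -232.  101.]
sample_bottle_a 0.66 [0.328 0.396 0.03  0.055] med [689. 165.  65.] lo [676. 152.   1.] hi [707. 184.  77.]
petri_dish 0.79 [0.332 0.477 0.026 0.044] med [612. 160.  14.] lo [589. 137.  10.] hi [636. 184.  19.]
tape 0.96 [0.634 0.453 0.065 0.088] med [ 620. -390.   24.] lo [ 575. -435.    6.] hi [ 665. -342.   28.]
pan_mouth [(0.7, [0.4323, 0.4389])]
[-1.79998678e+02 -1.31516133e-03  1.78074521e+01] 0.9 18.700000000000003
```

```bash
python3 - <<'E'
import cv2,numpy as np
a=cv2.imread("pics/top0.png")[130:290,190:450]
b=cv2.imread("pics/scene0.png")[130:310,190:450]
o=np.vstack([cv2.resize(a,(520,320)),cv2.resize(b,(390,270))[:, :] if 0 else np.pad(cv2.resize(b,(390,270)),((0,0),(0,130),(0,0)))])
cv2.imwrite("pics/both.png",o)
E
```

```text
(no output)
```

View pics/both.png

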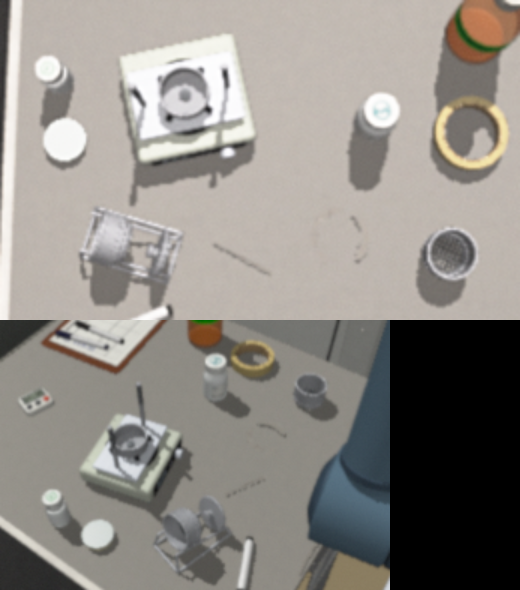

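```bash
cat >> h.py <<'E'
from scipy.spatial.transform import Rotation as Ro
def rpy(R): return Ro.from_matrix(R).as_euler('xyz',degrees=True)
def TT(pos,rot):
    T=np.eye(4); T[:3,:3]=Ro.from_euler('xyz',rot,degrees=True).as_matrix(); T[:3,3]=pos; return T
def wrist():
    T=TT(read_tool_pos(),read_tool_rot()); p=get_image("wrist"); return p, T@np.array(p["T_tool_cam"])
def look_pose(target,rot,D,Ttc):
    T=TT([0,0,0],rot); C=T@Ttc
    return np.array(target)+C[:3,2]*D-C[:3,3]
E
python3 - <<'E'
from h import *
p,T=wrist(); Ttc=np.array(p["T_tool_cam"]); np.save("Ttc.npy",Ttc); print(Ttc.round(3).tolist(),p["K"],p["dist"])
r=[180,0,17.8]
for n,t,D in [("coarse",[458,-353,40],260),("shaker",[658,-2,80],300),("rack",[470,75,60],300)]:
    for yaw in (0,90,-90,20,180):
        P=look_pose(t,[180,0,yaw],D,Ttc); q=inverse_kinematics(P,[180,0,yaw]); print(n,yaw,P.round(),None if q is None else np.round(q))
E
```

```text
[[-0.001, 0.958, 0.288, 71.813], [1.0, 0.001, 0.0, -0.568], [0.0, 0.288, -0.958, -141.587], [0.0, 0.0, 0.0, 1.0]] [[313.17800902   0.         319.16703265]
 [  0.         313.17800902 200.14767328]
 [  0.           0.           1.        ]] [0.0102001 0.        0.        0.        0.       ]
coarse 0 [ 461. -354.  147.] [-49.  10. 103.  -0.  67.  41.]
coarse 90 [ 459. -350.  147.] [-49.  10. 104.   0.  67. -49.]
coarse -90 [ 457. -356.  147.] [-49.  10. 103.  -0.  67. 131.]
coarse 20 [ 461. -353.  147.] [-49.  10. 103.  -0.  67.  21.]
coarse 180 [ 455. -352.  147.] [ -49.    9.  104.    0.   67. -139.]
shaker 0 [672.  -3. 226.] [-10.  17.  86.  -0.  77.  80.]
shaker 90 [659.  12. 226.] [-9. 15. 88.  0. 76. -9.]
shaker -90 [657. -16. 226.] None
shaker 20 [672.   2. 226.] [-9. 17. 86. -0. 77. 61.]
shaker 180 [644.  -1. 226.] [ -10.   13.   91.    0.   76. -100.]
rack 0 [484.  74. 206.] [ -5.  -6. 114.  -0.  73.  85.]
rack 90 [471.  89. 206.] [ -3.  -8. 115.  -0.  73.  -3.]
rack -90 [469.  61. 206.] None
rack 20 [484.  79. 206.] [ -4.  -6. 114.  -0.  73.  66.]
rack 180 [456.  76. 206.] [ -5. -11. 117.   0.  73. -95.]
```

```bash
python3 - <<'E'
from h import *
Ttc=np.load("Ttc.npy"); ims=[]
for n,t,D,yaw in [("coarse",[458,-353,40],270,90),("shaker",[658,-2,80],300,90),("rack",[470,75,60],280,90)]:
    P=look_pose(t,[180,0,yaw],D,Ttc); move_to(P,[180,0,yaw]); pause(0.2)
    p,T=wrist(); print(n,read_time(),(read_tool_pos()-P).round(1))
    np.savez(n+".npz",img=p["img"],z=p["z_map"],K=p["K"],dist=p["dist"],T=T)
    ims.append(p["img"])
    q={"coarse":["coarse_sieve","coarse_sieve_seat"],"shaker":["shaker","pan_mouth"],"rack":["fine_sieve","fine_sieve_seat","fine_sieve_mouth","drying_rack"]}[n]
    for k in q:
        for o in spot_point(p,k)[:1]: print(k,o["confidence"],np.array(o["point"])*[400,640])
    o=cut_out(p,q[0])
    if o: np.save(n+"_m.npy",o[0]["mask"]); print(o[0]["confidence"],np.array(o[0]["bbox"])*[640,400,640,400])
cv2.imwrite("pics/w3.png",np.vstack([np.hstack([cv2.resize(i,(400,250)) for i in ims[:2]]),np.hstack([cv2.resize(ims[2],(480,300)),np.zeros((300,320,3),np.uint8)])]))
E
```

```text
coarse 2.625 [-0.3 -0.8  0.2]
coarse_sieve 0.73 [188.92  318.528]
coarse_sieve_seat 0.76 [193.12  320.768]
shaker 4.5667 [-0.1 -0.9 -0.1]
shaker 0.75 [184.2  321.28]
pan_mouth 0.69 [204.48  324.416]
0.63 [239.616 105.2   162.176 206.92 ]
rack 5.8 [ 1.1 -0.4  0.4]
fine_sieve 0.76 [204.    311.808]
fine_sieve_seat 0.95 [197.2  315.52]
fine_sieve_mouth 0.64 [169.2   324.288]
0.76 [283.328 150.8    78.016  72.08 ]
```

View pics/w3.png

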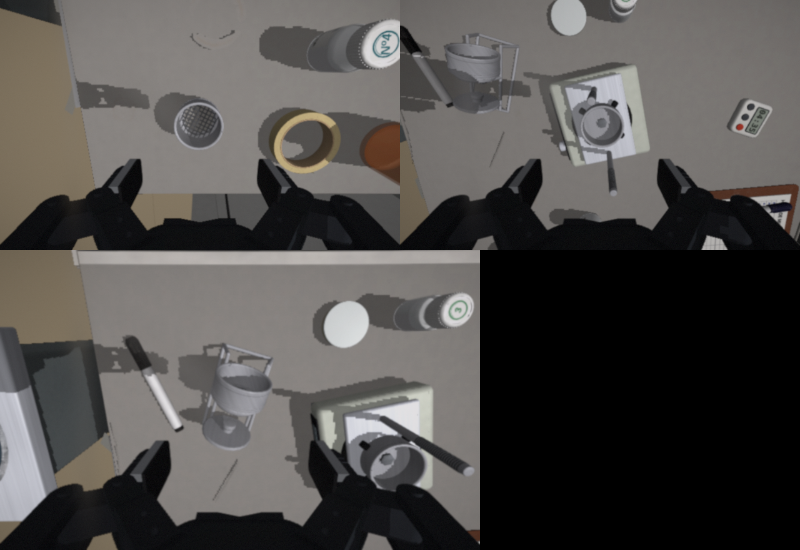

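```bash
cat > fit.py <<'E'
from h import *
from scipy.optimize import least_squares
def load(n):
    d=dict(np.load(n+".npz")); d["z_map"]=d.pop("z"); return cloud(d,d["T"])
def ring(X,h,c0,tol=4,r=60):
    m=(abs(X[:,2]-h)<tol)&(np.hypot(*(X[:,:2]-c0).T)<r)
    Y=X[m]
    # ring annulus 29.8..33: residual outside the band, robust
    def f(c):
        d=np.hypot(*(Y[:,:2]-c).T); return np.maximum(d-33,0)+np.maximum(29.8-d,0)+0.15*abs(d-31.4)
    best=None
    for dx in (-8,0,8):
        for dy in (-8,0,8):
            s=least_squares(f,np.array(c0,float)+[dx,dy],loss="soft_l1")
            if best is None or s.cost<best.cost: best=s
    return best.x,len(Y),np.sqrt(np.mean(f(best.x)**2)),np.median(Y[:,2])
E
python3 - <<'E'
from fit import *
X,px=load("coarse"); 
b=X[(X[:,2]<8)&(X[:,2]>-8)]; print("bench z",np.median(b[:,2]))
print("coarse",ring(X,50,[458,-353]))
X,px=load("shaker"); b=X[(X[:,2]<8)&(X[:,2]>-8)]; print("bench z",np.median(b[:,2]))
print("pan",ring(X,84,[658,-2]))
m=(abs(X[:,2]-42)<4)&(np.hypot(X[:,0]-658,X[:,1]+2)<125)
print("housing",cv2.minAreaRect(X[m][:,:2].astype(np.float32)))
X,px=load("rack"); b=X[(X[:,2]<8)&(X[:,2]>-8)]; print("bench z",np.median(b[:,2]))
mask=np.load("rack_m.npy"); Y=X[mask[px[:,0],px[:,1]]]; Y=Y[Y[:,2]>30]
def f(v,full=False):
    c=np.array([v[0],v[1],v[2]]); y=np.radians(v[3]); e=np.radians(15)
    a=np.array([-np.sin(y)*np.cos(e),np.cos(y)*np.cos(e),np.sin(e)])
    d=Y-c; t=d@a; rr=np.linalg.norm(d-np.outer(t,a),axis=1)
    res=np.minimum(abs(rr-33),abs(rr-29.8))  # outer or inner wall
    ax=np.maximum(abs(t)-15,0)
    return (np.hypot(res,ax),t,rr) if full else np.hypot(res,ax)
best=None
for y0 in (-25,-10,0):
  for dx in(-8,0,8):
    for dy in (-10,0,10,20):
      s=least_squares(f,[473+dx,80+dy,62,y0],loss="soft_l1",bounds=([400,20,58,-45],[540,150,66,45]))
      if best is None or s.cost<best.cost: best=s
print(len(Y),"fine",best.x,best.cost); r,t,rr=f(best.x,True); print(np.percentile(r,[50,80,95]),np.percentile(t,[2,10,50,90,98]),np.histogram(rr,[0,20,25,28,29,31,32,34,36,40])[0])
E
```

```text
bench z -1.293111495245114
coarse (array([ 455.43731003, -352.42183228]), 1115, np.float64(0.2449348826739806), np.float64(48.70390878749939))
bench z -1.5611740553587765
pan (array([660.72892865,  -3.97887445]), 894, np.float64(5.361463346020212), np.float64(82.76196128599301))
housing ((660.6387939453125, -3.7674102783203125), (146.0415496826172, 156.6884307861328), 12.748729705810547)
bench z -1.4638148156553825
4396 fine [472.53018732  91.37932139  60.97760455 -16.21183274] 1332.4810253440955
[0.39916853 0.86174345 1.65194985] [-18.35077752 -11.2777772    2.99219199  14.57716945  15.62565295] [   0   19  130  175 1505  221 2267   79    0]
```

```bash
cat > plan.py <<'E'
from h import *
yaw=np.radians(-16.2); rx=np.array([np.cos(yaw),np.sin(yaw),0]); ry=np.array([-np.sin(yaw),np.cos(yaw),0]); Z=np.array([0,0,1.])
a=np.radians(30); e=np.radians(15)
ax=np.cos(e)*ry+np.sin(e)*Z                # sieve axis
C=np.array([472.5,91.4,62.])               # frame centre
d=-np.cos(a)*Z-np.sin(a)*ry
R=np.stack([np.cross(rx,d),rx,d],1)
G=C+4*ax; tcp=G+26.5*d
def place(xy,psi):
    Q=Ro.from_rotvec(np.radians(psi)*Z).as_matrix()@Ro.from_rotvec(np.radians(75)*rx).as_matrix()
    Cn=np.array([xy[0],xy[1],23.])
    return Cn+Q@(tcp-C), Q@R
E
python3 - <<'E'
from plan import *
pre=tcp-90*d
for P in (pre,tcp,tcp+[0,0,90]): print(P.round(),np.round(rpy(R)),np.round(inverse_kinematics(P,rpy(R))if inverse_kinematics(P,rpy(R)) is not None else 0))
for xy in ([500,-120],[520,-80],[560,-150],[480,-200]):
  for psi in (-40,-20,0,16,40):
    P,Rp=place(xy,psi); o=rpy(Rp); q=[inverse_kinematics(P+[0,0,h],o) for h in (0,80)]
    print(xy,psi,P.round(),[None if x is None else np.round(x).tolist() for x in q])
E
```

```text
[482. 126. 118.] [-180.   30.   74.] [ 14.  14. 106. -26.  78.  40.]
[470.  82.  40.] [-180.   30.   74.] [ 10.  19. 111. -29.  68.  41.]
[470.  82. 130.] [-180.   30.   74.] [ 10.  10. 110. -27.  77.  37.]
[500, -120] -40 [ 516. -110.    8.] [[-45.0, 15.0, 127.0, 65.0, 50.0, -38.0], [-45.0, 3.0, 128.0, 57.0, 55.0, -26.0]]
[500, -120] -20 [ 511. -105.    8.] [[-45.0, 21.0, 119.0, 52.0, 62.0, -44.0], [-45.0, 10.0, 121.0, 49.0, 68.0, -36.0]]
[500, -120] 0 [ 505. -102.    8.] [[-43.0, 26.0, 112.0, 41.0, 72.0, -51.0], [-43.0, 16.0, 113.0, 40.0, 79.0, -45.0]]
[500, -120] 16 [ 500. -101.    8.] [[-41.0, 30.0, 105.0, 33.0, 80.0, -57.0], [-41.0, 21.0, 106.0, 33.0, 86.0, -53.0]]
[500, -120] 40 [ 492. -103.    8.] [[-36.0, 35.0, 98.0, 21.0, 89.0, -68.0], [-36.0, 27.0, 99.0, 21.0, 95.0, -65.0]]
[520, -80] -40 [536. -70.   8.] [[-39.0, 15.0, 127.0, 68.0, 47.0, -36.0], [-39.0, 3.0, 128.0, 60.0, 52.0, -23.0]]
[520, -80] -20 [531. -65.   8.] [[-40.0, 20.0, 120.0, 55.0, 59.0, -42.0], [-40.0, 10.0, 121.0, 51.0, 65.0, -33.0]]
[520, -80] 0 [525. -62.   8.] [[-39.0, 26.0, 112.0, 44.0, 70.0, -48.0], [-39
[... 737 characters left out ...]
0, -150] 40 [ 552. -133.    8.] [[-35.0, 41.0, 87.0, 22.0, 92.0, -66.0], [-35.0, 34.0, 88.0, 22.0, 98.0, -63.0]]
[480, -200] -40 [ 496. -190.    8.] [[-54.0, 18.0, 123.0, 59.0, 56.0, -40.0], [-54.0, 7.0, 124.0, 54.0, 61.0, -31.0]]
[480, -200] -20 [ 491. -185.    8.] [[-53.0, 24.0, 115.0, 47.0, 67.0, -47.0], [-53.0, 14.0, 116.0, 45.0, 73.0, -40.0]]
[480, -200] 0 [ 485. -182.    8.] [[-51.0, 29.0, 107.0, 37.0, 77.0, -54.0], [-51.0, 20.0, 108.0, 36.0, 83.0, -49.0]]
[480, -200] 16 [ 480. -181.    8.] [[-48.0, 32.0, 101.0, 29.0, 84.0, -61.0], [-48.0, 24.0, 102.0, 28.0, 90.0, -57.0]]
[480, -200] 40 [ 472. -183.    8.] [[-43.0, 37.0, 94.0, 16.0, 91.0, -72.0], [-43.0, 29.0, 95.0, 17.0, 98.0, -70.0]]
```

```bash
python3 - <<'E'
from plan import *
o=rpy(R)
move_to(tcp-90*d,o); 
print("hit",move_straight(tcp,feed=120,force_limit=8), read_tool_pos()-tcp)
grip(60,40); print("gap",read_finger_gap(),read_grip_force(),read_contact_force().round(1),read_time())
np.save("grasp.npy",np.r_[read_tool_pos(),read_tool_rot()])
move_straight(tcp+[0,0,95],feed=150); print("gap",read_finger_gap(),read_time())
P,Rp=place([500,-120],16)
move_to(P+[0,0,60],rpy(Rp)); pause(.1)
print("gap",read_finger_gap(),read_grip_force(),read_contact_force().round(1),read_time(),read_tool_pos()-P)
p=get_image("top"); 
p2=get_image("scene"); cv2.imwrite("pics/held.png",np.hstack([cv2.resize(q["img"][130:290,190:450],(390,240)) for q in (p,p2)]))
E
```

```text
hit False [0.79612139 0.09743837 0.76637299]
gap 65.33799861298976 46.26374391024001 [3.2 1.6 4.5] 8.025
gap 65.41116577173152 8.8083
gap 65.2472491449453 51.692822360764694 [-0.5  0.3 -0.9] 10.3083 [-6.26957018e-03  1.10589455e+00  5.99649749e+01]
```

View pics/held.png

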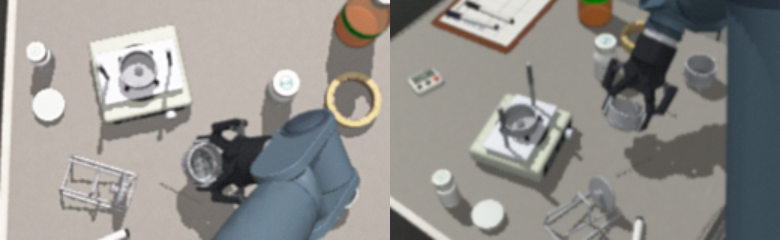

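```bash
python3 - <<'E'
from plan import *
P,Rp=place([500,-120],16); D=Rp[:,2]
move_straight(P+[0,0,6],feed=120); pause(.1)
print("hit",move_straight(P+[0,0,-5],feed=25,force_limit=4), read_tool_pos()-P,read_contact_force())
grip(85); pause(.2); print(read_finger_gap(),read_time())
move_straight(read_tool_pos()-110*D,feed=200)
# look from straight above, same tool yaw as the final placing
Y=90+12.75; Ttc=np.load("Ttc.npy")
V=look_pose([500,-120,38],[180,0,Y],270,Ttc); move_to(V,[180,0,Y]); pause(.2)
p,T=wrist(); np.savez("fine2.npz",img=p["img"],z=p["z_map"],K=p["K"],dist=p["dist"],T=T)
print(read_time()); cv2.imwrite("pics/fine2.png",p["img"])
from fit import *
X,_=load("fine2"); b=X[(X[:,2]<8)&(X[:,2]>-8)]; print("bench",np.median(b[:,2]))
print(ring(X,37,[500,-120]))
Yr=X[(abs(X[:,2]-37)<4)&(np.hypot(X[:,0]-500,X[:,1]+120)<60)]
A=np.c_[Yr[:,:2]-Yr[:,:2].mean(0),np.ones(len(Yr))]; print("plane",np.linalg.lstsq(A,Yr[:,2],rcond=None)[0])
E
```

```text
hit True [ 0.69626698 -0.19858552  1.59814277] [-0.07239169  0.79656039  4.8398303 ]
85.03818412059535 11.975
13.5
bench -1.3804352595587943
(array([ 498.22845722, -105.87265906]), 1123, np.float64(0.24696850604390458), np.float64(36.72471389229071))
plane [-5.74493584e-04  7.62077671e-03  3.65871473e+01]
```

View pics/fine2.png

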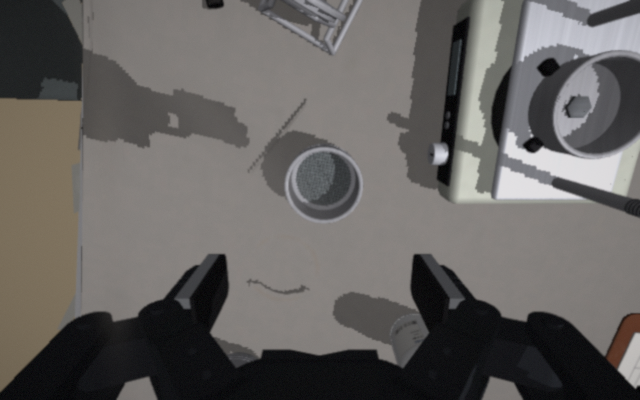

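```bash
python3 - <<'E'
from fit import *
for n in("shaker","fine2"):
    X,_=load(n); print(n,ring(X,82.7,[660.7,-3.9],tol=2.5,r=38), ring(X,82.7,[660.7,-3.9],tol=1.5,r=36))
p=get_image("top"); X,_=cloud(p)
print("top pan",ring(X,84,[660.7,-3.9],tol=4,r=38)); print("top fine",ring(X,38,[498,-106],tol=5,r=45)); print("top coarse",ring(X,50,[455.4,-352.4],tol=5,r=45))
E
```

```text
shaker (array([660.70497818,  -3.83665259]), 842, np.float64(0.24062251041411123), np.float64(82.76196128599301)) (array([660.70932166,  -3.8688689 ]), 772, np.float64(0.2353695967263746), np.float64(82.78519747559014))
fine2 (array([659.54538699,  -4.36731663]), 1645, np.float64(0.281011887093993), np.float64(82.48915631301509)) (array([659.60674441,  -4.34583033]), 1403, np.float64(0.27805340346783464), np.float64(82.62152627672361))
top pan (array([664.26274922,  -7.41050786]), 110, np.float64(0.4349913790333951), np.float64(83.93808278966765))
top fine (array([ 501.8190548 , -105.60562105]), 19, np.float64(0.15249051708760133), np.float64(37.871990038099966))
top coarse (array([ 458.32482841, -354.19892487]), 119, np.float64(0.41230732322421193), np.float64(48.725732675907466))
```

```bash
python3 - <<'E'
from h import *
Y=90+12.75; o=[180,0,Y]; zg=4
S=np.array([498.2,-105.9]); Pn=np.array([660.4,-4.0])
move_to([*S,70],o); print("hit",move_straight([*S,zg],feed=100,force_limit=8),read_tool_pos(),read_contact_force())
grip(60,40); print(read_finger_gap(),read_contact_force().round(1)); g=read_tool_pos()
move_straight([*S,195],feed=250); move_to([*Pn,195],o); 
move_straight([*Pn,zg+92],feed=120); pause(.2); print(read_contact_force().round(1),read_tool_pos(),read_finger_gap())
h=move_straight([*Pn,zg+74],feed=30,force_limit=8); print("hit",h,read_tool_pos(),read_contact_force().round(1),read_torque().round(2),read_time(), g)
E
```

```text
hit False [ 498.94069294 -106.23431678    4.77717023] [-0.36707354 -0.52743324  1.03116208]
65.90089546087445 [-1.3  1.4  5.6]
[-0.7  0.1 -1. ] [661.02552778  -4.07643102  97.06239337] 65.84847375810192
hit True [660.32796006  -3.93681963  81.46749538] [-1.1  0.1  4.7] [-0.04  0.08  0.08] 18.5 [ 499.07013019 -106.2676127     5.37348101]
```

```bash
python3 - <<'E'
from fit import *
Y=90+12.75; o=[180,0,Y]; Ttc=np.load("Ttc.npy")
grip(85); pause(.2); p0=read_tool_pos(); move_straight([p0[0],p0[1],200],feed=200)
V=look_pose([660.4,-4,114],o,290,Ttc); move_to(V,o); pause(.2)
p,T=wrist(); np.savez("pan2.npz",img=p["img"],z=p["z_map"],K=p["K"],dist=p["dist"],T=T); cv2.imwrite("pics/pan2.png",p["img"][60:340,160:500])
X,_=load("pan2"); print(ring(X,113,[660.4,-4],tol=4,r=38))
Yr=X[(abs(X[:,2]-113)<3)&(np.hypot(X[:,0]-660.4,X[:,1]+4)<37)]
A=np.c_[Yr[:,:2]-Yr[:,:2].mean(0),np.ones(len(Yr))]; print("plane",np.linalg.lstsq(A,Yr[:,2],rcond=None)[0])
V=look_pose([455.4,-352.4,50],o,270,Ttc); move_to(V,o); pause(.2)
p,T=wrist(); np.savez("coarse2.npz",img=p["img"],z=p["z_map"],K=p["K"],dist=p["dist"],T=T)
X,_=load("coarse2"); print("coarse",ring(X,48.7,[455.4,-352.4],tol=3,r=45)); print(read_time())
E
```

```text
(array([658.8903763 ,  -3.63985545]), 943, np.float64(0.24428586365432065), np.float64(112.61684383964797))
plane [-1.59260728e-03  2.46162724e-03  1.12620942e+02]
coarse (array([ 455.46835393, -352.36751078]), 1040, np.float64(0.24941913166492363), np.float64(48.68776905697791))
22.15
```

View pics/pan2.png

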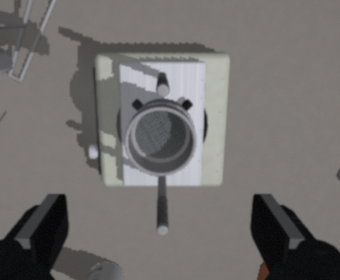

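```bash
python3 - <<'E'
from fit import *
Y=90+12.75; o=[180,0,Y]; zg=14; xd=np.array([np.cos(np.radians(12.75)),np.sin(np.radians(12.75))])
S=np.array([455.47,-352.37])+1.4*xd; Pn=np.array([658.89,-3.64])+1.4*xd
move_to([*S,95],o); print("hit",move_straight([*S,zg],feed=100,force_limit=8),read_tool_pos())
grip(60,40); g=read_tool_pos(); print(read_finger_gap(),g)
move_straight([*S,215],feed=250); move_to([*Pn,215],o)
move_straight([*Pn,zg+122],feed=120); pause(.2); print(read_contact_force().round(1),read_tool_pos())
h=move_straight([*Pn,zg+103],feed=30,force_limit=8); q=read_tool_pos(); print("hit",h,q,"expected z",g[2]+106,read_contact_force().round(1),read_torque().round(2),read_time())
if abs(q[2]-g[2]-106)<1.5:
    grip(85); pause(.2); q=read_tool_pos(); move_straight([q[0],q[1],260],feed=200)
    V=look_pose([660,-4,156],o,290,np.load("Ttc.npy")); move_to(V,o); pause(.2)
    p,T=wrist(); np.savez("pan3.npz",img=p["img"],z=p["z_map"],K=p["K"],dist=p["dist"],T=T); cv2.imwrite("pics/pan3.png",p["img"][60:340,160:500])
    X,_=load("pan3"); print(ring(X,154.7,[659,-4],tol=4,r=38))
    Yr=X[(abs(X[:,2]-154.7)<3)&(np.hypot(X[:,0]-659,X[:,1]+4)<37)]
    A=np.c_[Yr[:,:2]-Yr[:,:2].mean(0),np.ones(len(Yr))]; print("plane",np.linalg.lstsq(A,Yr[:,2],rcond=None)[0],read_time())
E
```

```text
hit False [ 457.35171492 -352.57894837   14.76189551]
65.82138199302364 [ 457.55567582 -352.89885538   15.31849162]
[ 0.1  0.3 -1.3] [660.95253635  -3.43864138 137.25919963]
hit True [660.18962617  -3.27927528 121.31267015] expected z 121.31849162271611 [-0.9 -0.   3.9] [-0.    0.09 -0.01] 27.775
(array([658.66465181,  -2.9307204 ]), 954, np.float64(0.23862183151654562), np.float64(154.67644787713974))
plane [-2.36217804e-03  3.06289302e-03  1.54633472e+02] 29.675
```

```bash
python3 -c "
from cell import *
print(read_contact_force(),read_time()); print(job_done())"
```

```text
[ 0.04741905  0.43611117 -0.46108993] 29.675
the job is handed in; nothing more can be done
None
```

The sieve stack is built and handed in at about 30 s: the fine sieve is nested in the pan and the coarse sieve in the fine one. By my measurements both are level within 0.004 rad and fully home, centred on each other within about 1 mm, and released; no verdict was returned.

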